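Sort waxed mini cheeses into rows by size

ROBOT

A 6-joint arm with a two-finger parallel gripper is mounted at the origin on a cart in front of the work surface, level with it; the furniture and walls round the work are solid. World frame = base frame: x ahead of the robot, y to its left, z up, the work surface at z = 0. Lengths are in m, angles in rad, forces in N, time in s.
With the tool pointing down it reaches from about 0.425 to 1.125 m from the base axis. Payload 14.9 kg.
Tool frame: the origin (TCP) lies between the finger pads; the fingertips stand 11 mm ahead of it and the grasp point (between the pads) lies 8 mm behind it; z points along the fingers, y is the direction in which the jaws open and shut (so a half turn about z gives the same grasp; the last joint's range is limited). The gripper opens to 91 mm and grips with 3 to 60 N. Pads are 32 mm wide; open, the fingers measure 118 mm over their backs; the gripper's body (76 mm by 178 mm) begins 60 mm behind the grasp point.
Start: joints at [1.167, 0.379, 1.734, -0, 1.028, -0.033], TCP at [0.254, 0.652, 0.225] pointing down, gripper open.
Joint ranges: [-2.77, 2.77], [-0.74, 2.19], [0, 2.66], [-1.06, 4.2], [0.31, 2.87], [-3.08, 3.08]. Speed limits (rad/s): [1.89, 1.89, 2.39, 3.14, 3.14, 3.14].

INTERFACE

Orientations are given as a rotation vector (axis times angle).
In Python, from rig import bot, read_camera, calibration gives the robot as it stands.
- The arm moves only by the tool carry_out, never from a script. Its argument "steps" is a list of rows, each an object with "xyz": the shift along the world's x, y, z scaled (see below), a list of three; "twist": the turn, a rotation vector about the world's x, y, z scaled (see below), a list of three. A call has 1 to 12 rows; each row is the pose to reach, as a shift and turn from the pose commanded when the call began; what a row does not reach only later rows make up. The controller multiplies each number of a shift by 120 mm and each number of a turn by 60 degrees. A row lasts 1/8 s, in which the tool goes at most 62.5 mm and 10.7 degrees, less where a joint would pass 70% of its speed; a pose out of reach is approached as far as the arm can. A call with a number of a shift or a turn outside -1 to 1 is refused whole. A call with a gripper value outside its range is refused whole. "claw" is the opening, from 0 (shut) to 1 (fully open), set as the call begins (left out, the last holds). The fingers move at their own pace and stop on an object; "squeeze" is the grip in N (left out, the last holds). Time passes only in rows, so rows that repeat a pose let the fingers close. It gives the time, the measured TCP pose, the force and the opening at its end, in the units of the state.
- bot.observe(): the state, without advancing time (a new reading comes with each control period).
- read_camera(name): name is "side" or "top"; returns (picture, depth): 420x560x3 uint8, red, green, blue; 420x560 float32, m along the optical axis (not along the pixel's ray), 0 where there is no reading.
- calibration(name): a dict with "fx", "fy", "cx", "cy" (pixels), "eye" and "attitude" of the camera in the world. Camera axes: x right, y up, looking along -z (the intrinsics and any distortion apply to the point x, -y, -z); pixel columns grow to the right and rows downward; lengths in m; the calibration is good to about 2 mm. A picture is of the moment at which its call begins. calibration takes no time and is no camera call.
- bot.close_job(): hands the job in, once; it reports no verdict.
The state is a dict: "clock": time; "joint_pos": joint angles; "joint_velocities": joint speeds; "effort": joint torques, N m; "ee_pos": TCP position; "eef_rot": TCP orientation; "wrist_force": force on the tool from outside, world axes, zero at the start; "ft_torque": the same for the moment, N m; "opening": opening from 0.0 (shut) to 1.0 (fully open).
Only numpy, scipy, OpenCV 4.12 (cv2) and the standard library are available. Lean on these libraries where they do the work, as an engineer would, in place of code of your own. Each camera call takes 0.05 s, during which the arm holds its last target. There are 200 camera calls.

TASK

Sort the four red waxed mini cheeses by size: slide the two large ones into the wide row guide and the two small ones into the narrow one, one behind the other, so that each stands flat and wholly inside its guide with no part past the open end. Push them gently along the counter - never lift, tip or squeeze them, the wax is soft - and leave the price stand, the thermometer, the tasting dish, the jar and the mill where they are.

Things in the scene. Friction and masses are not known exactly. Their poses are not given: they have to be found in the camera images.
- large_cheese_0: large mini cheese in red wax: flat round disc, 58 mm across, 36 mm high, about 110 g, paper label with a yellow spot on top; stands flat on the counter. Origin: centre of its underside, z up; its yaw means nothing
- large_cheese_1: large mini cheese in red wax: flat round disc, 58 mm across, 36 mm high, about 110 g, paper label with a yellow spot on top; stands flat on the counter. Origin: centre of its underside, z up; its yaw means nothing
- small_cheese_0: small mini cheese in red wax: flat round disc, 44 mm across, 36 mm high, about 65 g, paper label with a yellow spot on top; stands flat on the counter. Origin: centre of its underside, z up; its yaw means nothing
- small_cheese_1: small mini cheese in red wax: flat round disc, 44 mm across, 36 mm high, about 65 g, paper label with a yellow spot on top; stands flat on the counter. Origin: centre of its underside, z up; its yaw means nothing
- wide_row: wide dark steel row guide for the large cheeses, fixed, no floor: two rails along its y axis, 136 mm long, 6 mm thick, 10 mm high, 66 mm apart inside. Dark wooden stop (18 mm high) with inner face at y = +68 mm (+y is roughly the robot's right); open at -y, where the rail ends flare out for 20 mm more (to y = -88 mm). Origin: midway along the straight part, on the centre line, at counter height
- narrow_row: narrow dark steel row guide for the small cheeses, fixed, no floor: two rails along its y axis, 108 mm long, 6 mm thick, 10 mm high, 52 mm apart inside. Dark wooden stop (18 mm high) with inner face at y = +54 mm (+y is roughly the robot's right); open at -y, where the rail ends flare out for 20 mm more (to y = -74 mm). Origin: midway along the straight part, on the centre line, at counter height
- price_stand: slate price card in a wooden foot, among the cheeses; foot 24 (x) by 62 (y) by 16 mm, card 4 by 70 mm, 64 mm high in all; about 60 g. Origin: centre of its underside
- thermometer: white probe thermometer lying along the back edge of the wooden ledge, near the cheeses; 24 (x) by 170 (y) by 15 mm: head 24 mm wide at y = +15 to +85 mm, thin probe (4 mm) from there to y = -85 mm; about 70 g. Origin: centre of its underside
- till_display (a point): fixed: lower front edge of the till's customer screen, which spans 45 mm to either side (y), rises 130 mm and leans over the back of the ledge; keep the arm clear. The till's body starts 22 mm behind this point (x), y = -0.40 to +0.07 m, 105 mm high; its printer hump, 240 mm high, 55 mm behind it, y = -0.16 to -0.01 m. The wooden ledge worked on spans about x = 0.42 to 0.62 m
- tasting_dish: blue-grey dish with tasting cubes, 91 mm across, 22 mm high, right of the row guides. Origin: centre of its underside
- mustard_jar: mustard jar, 72 mm across, 94 mm high, at the left end of the work. Origin: centre of its underside
- pepper_mill: wooden pepper mill, 58 mm across, 150 mm high, at the left end of the work. Origin: centre of its underside
There are look-alikes about, which are no part of the job. Leave any orange or purple look-alike of the small_cheese_1 alone.

How it is judged:
At the end, for the whole second after the job is handed in: Both large cheeses lie wholly within the wide guide and both small ones wholly within the narrow guide, flares included (2 mm grace), centres within 12 mm of the centre line, flat on the counter (tilt under 0.1 rad) and at rest; the five bystanders have moved less than 25 mm (y of large_cheese_0 in the frame of wide_row between -0.061 and 0.042 m and x of large_cheese_0 in the frame of wide_row between -0.012 and 0.012 m and height (world z) of large_cheese_0 between -0.006 and 0.006 m and angle between each of large_cheese_0, large_cheese_1, small_cheese_0, small_cheese_1's own z axis and vertical below 0.1 rad and linear speed of each of large_cheese_0, large_cheese_1, small_cheese_0, small_cheese_1 below 0.02 m/s and y of large_cheese_1 in the frame of wide_row between -0.061 and 0.042 m and x of large_cheese_1 in the frame of wide_row between -0.012 and 0.012 m and height (world z) of large_cheese_1 between -0.006 and 0.006 m and y of small_cheese_0 in the frame of narrow_row between -0.054 and 0.035 m and x of small_cheese_0 in the frame of narrow_row between -0.012 and 0.012 m and height (world z) of small_cheese_0 between -0.006 and 0.006 m and y of small_cheese_1 in the frame of narrow_row between -0.054 and 0.035 m and x of small_cheese_1 in the frame of narrow_row between -0.012 and 0.012 m and height (world z) of small_cheese_1 between -0.006 and 0.006 m and distance of each of price_stand, thermometer, tasting_dish, mustard_jar, pepper_mill from where it was at the start of the episode below 0.025 m); the robot touches nothing.
It fails at once if a cheese is lifted more than 12 mm off the counter (height (world z) of any of large_cheese_0, large_cheese_1, small_cheese_0, small_cheese_1 above 0.012 m).
It fails at once if a cheese is tipped by more than 0.35 rad (angle between any of large_cheese_0, large_cheese_1, small_cheese_0, small_cheese_1's own z axis and vertical above 0.35 rad).
It fails at once if a cheese is squeezed or pressed by the fingers with more than 15 N (contact force between the fingers and large_cheese_0 above 15 N or contact force between the fingers and large_cheese_1 above 15 N or contact force between the fingers and small_cheese_0 above 15 N or contact force between the fingers and small_cheese_1 above 15 N).
It fails at once if a bystander is moved 25 mm or more (distance of any of price_stand, thermometer, tasting_dish, mustard_jar, pepper_mill from where it was at the start of the episode above 0.025 m).
It also fails if it takes over 72 s, if anything falls off the work surface, if the arm or the gripper's body presses on something with over 40 N, if the wrist force passes 120 N, or if a joint passes its speed limit or range.

## Working session

There is one attempt and no reset: what is moved stays moved. The work goes in short steps, Python scripts to look and compute and a tool call to move; the robot and the scene stay as the last step left them, time stands still between calls to the robot, and variables do not carry over. Pictures are saved under pics/ and viewed, about 8 in all and at most 12, crops included, and the job is handed in when it is done.

Besides the shell and the picture viewer there is one more tool, called after ">>>" as name(argument=value, ...), one argument or row to a line, values as JSON. carry_out: Moves the arm, as the interface text tells. Shifts and turns lie within -1 to 1; 1 stands for 120 mm of shift or 60 degrees of turn. Its arguments: {"type":"object","properties":{"steps":{"type":"array","items":{"type":"object","properties":{"xyz":{"type":"array","items":{"type":"number"}},"twist":{"type":"array","items":{"type":"number"}}}}},"claw":{"type":"number"},"squeeze":{"type":"number"}},"required":["steps"]}

```bash
mkdir -p pics; ls; python3 - <<'E'
from rig import bot, read_camera, calibration
import cv2, numpy as np
for n in ("top","side"):
    im,d=read_camera(n); np.savez(f"pics/{n}0.npz",im=im,d=d)
    cv2.imwrite(f"pics/{n}0.png",im[:,:,::-1]); print(n,calibration(n), (d>0).mean())
print(bot.observe())
E
```

```text
pics
top {'fx': 478.2386734038671, 'fy': 478.2386734038671, 'cx': 281.98638015903725, 'cy': 209.3884197947739, 'eye': array([0.38212778, 0.13458917, 1.6824875 ]), 'attitude': array([ 0.09142536, -0.07987117, -1.56069181])} 0.996062925170068
side {'fx': 426.9541483252063, 'fy': 426.9541483252063, 'cx': 284.6811420617846, 'cy': 205.9466810475217, 'eye': array([-0.02181742,  1.61805723,  0.70736731]), 'attitude': array([ 0.31375807, -1.62692719, -2.31833669])} 0.8756164965986395
{'clock': 0.1, 'joint_pos': array([ 1.16672293e+00,  3.79355342e-01,  1.73470333e+00,  1.62936318e-06,
        1.02849436e+00, -3.33153101e-02]), 'joint_velocities': array([-0.00067279, -0.00212521, -0.0015179 ,  0.00099404,  0.00106664,
        0.00196686]), 'effort': array([ 3.38634782e-03, -7.65031242e+01, -4.35299599e+01,  6.53780694e-02,
        3.96472716e-02,  8.88246703e-07]), 'ee_pos': array([0.25350959, 0.65212524, 0.22436382]), 'eef_rot': array([-5.79018103e-01, -3.08755933e+00,  1.47206428e-03]), 'wrist_force': array([ 0.4954111 , -0.55567721, -0.60544236]), 'ft_torque': array([-0.00169024, -0.01816799,  0.00496081]), 'opening': 0.9990734024675332}
```

View pics/top0.png

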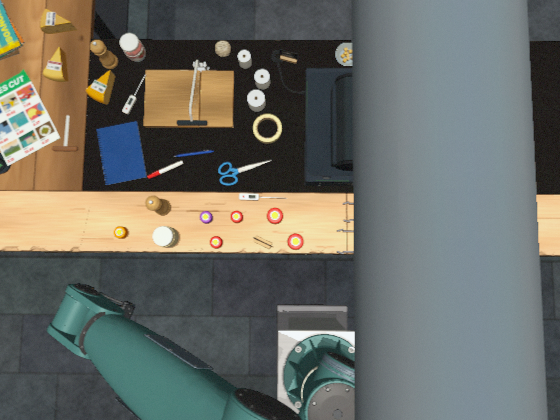

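View pics/side0.png

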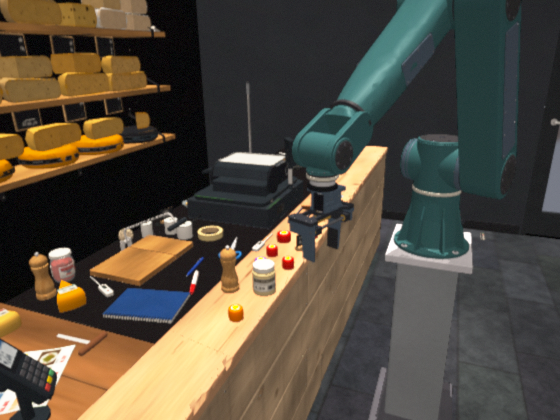

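The top view shows red cheeses at (216,242), (236,216), (275,216) and (295,241). The look-alikes are purple at (206,217) and orange at (120,232). The price stand is at (263,241) and the thermometer at (255,197). A column hides the guides from about col 355 on, and only the flare ends show near (349,205-240). The side view has the gripper in front of the guides.

```bash
cat > h.py <<'E'
import numpy as np, cv2
from scipy.spatial.transform import Rotation as R
from rig import bot, read_camera, calibration
def ray(n,u,v):
    c=calibration(n); d=np.array([(u-c["cx"])/c["fx"],-(v-c["cy"])/c["fy"],-1.])
    return c["eye"],R.from_rotvec(c["attitude"]).apply(d)
def onplane(n,u,v,z):
    e,d=ray(n,u,v); return e+d*(z-e[2])/d[2]
def proj(n,p):
    c=calibration(n); q=R.from_rotvec(c["attitude"]).inv().apply(np.array(p)-c["eye"])
    return c["cx"]-c["fx"]*q[0]/q[2], c["cy"]+c["fy"]*q[1]/q[2]
def blobs(n,im,mask,z,amin=20):
    k,l,s,c=cv2.connectedComponentsWithStats(mask.astype(np.uint8))
    for i in range(1,k):
        if s[i,4]>=amin: print(n,c[i].round(1),"area",s[i,4],"wh",s[i,2:4],"xyz",onplane(n,*c[i],z).round(4))
def redmask(im):
    h=cv2.cvtColor(im,cv2.COLOR_RGB2HSV); 
    return ((h[...,0]<8)|(h[...,0]>172))&(h[...,1]>140)&(h[...,2]>70)
def yellow(im):
    h=cv2.cvtColor(im,cv2.COLOR_RGB2HSV); return (h[...,0]>20)&(h[...,0]<35)&(h[...,1]>150)&(h[...,2]>120)
def point(n,u,v,d):
    e,r=ray(n,u,v); return e+r*d
E
python3 - <<'E'
from h import *
t=np.load("pics/top0.npz"); im,d=t["im"],t["d"]
m=cv2.morphologyEx((redmask(im)|yellow(im)).astype(np.uint8),cv2.MORPH_CLOSE,np.ones((3,3)))
m[:190]=0;m[255:]=0
blobs("top",im,m,.036,60)
print("depth chk",[point("top",u,v,d[v,u]).round(3) for u,v in [(216,242),(236,216),(275,216),(295,241),(263,241),(150,215),(450,220),(349,205),(300,220)]])
big=np.vstack([cv2.resize(im[185:260,185:365],None,fx=4.4,fy=4.4,interpolation=cv2.INTER_CUBIC)])
cv2.imwrite("pics/topc.png",big[:,:,::-1])
s=np.load("pics/side0.npz")["im"]
cv2.imwrite("pics/sidec.png",cv2.resize(s[130:290,220:400],None,fx=3.6,fy=3.6,interpolation=cv2.INTER_CUBIC)[:,:,::-1])
E
```

```text
top [274.3 214.2] area 140 wh [16 16] xyz [0.5456 0.1739 0.036 ]
top [236.3 216.3] area 114 wh [12 12] xyz [0.5372 0.3054 0.036 ]
top [119.3 232.1] area 76 wh [11 11] xyz [0.4792 0.7088 0.036 ]
top [295.4 240.4] area 121 wh [15 15] xyz [0.4556 0.1003 0.036 ]
top [215.8 241.6] area 98 wh [12 12] xyz [0.4491 0.3744 0.036 ]
depth chk [array([0.448, 0.374, 0.033]), array([0.538, 0.307, 0.034]), array([0.54 , 0.172, 0.032]), array([0.453, 0.102, 0.044]), array([0.453, 0.213, 0.021]), array([ 0.543,  0.617, -0.007]), array([0.392, 0.095, 1.568]), array([ 0.584, -0.089,  0.004]), array([ 0.53 ,  0.084, -0.004])]
```

View pics/topc.png

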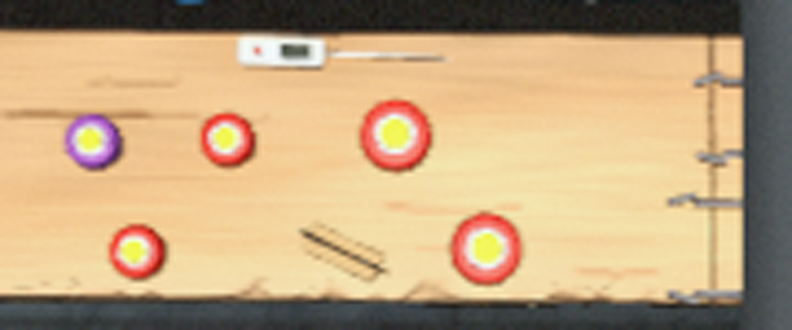

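The crop confirms four red cheeses with white labels: large ones at crop (396,135) and (486,248), small ones at (228,139) and (137,251). The purple disc at (93,141) is a look-alike. The near flare (77 mm wide, rows 200–296) is the wide guide and the far one (63 mm) is the narrow guide. I'm moving the arm out of the side camera's line of sight to see the guides and the till.

>>> carry_out(
  steps=[
    {"xyz":[0.2,-0.1,0.3],"twist":[0,0,0]},
    {"xyz":[0.5,-0.3,0.6],"twist":[0,0,0.1]},
    {"xyz":[0.8,-0.6,0.9],"twist":[0,0,0.2]},
    {"xyz":[1,-0.9,1],"twist":[0,0,0.3]},
    {"xyz":[1,-1,1],"twist":[0,0,0.353]},
  ],
  claw=0,
  squeeze=10,
)

```text
clock: 0.72
ee_pos: [0.3753, 0.5309, 0.3461]
eef_rot: [0.001, 3.14, 0.002]
wrist_force: [-0.7, 0.7, -0.2]
opening: 0.48
```

>>> carry_out(
  steps=[
    {"xyz":[0.3,-0.3,0.1],"twist":[0,0,0]},
    {"xyz":[0.7,-0.7,0.2],"twist":[0,0,0]},
    {"xyz":[1,-1,0.2],"twist":[0,0,0]},
    {"xyz":[1,-1,0.2],"twist":[0,0,0]},
  ],
)

```text
clock: 1.23
ee_pos: [0.4957, 0.41, 0.3688]
eef_rot: [0.007, 3.141, -0.001]
wrist_force: [-0.5, 1.0, 1.1]
opening: 0.044
```

```bash
python3 - <<'E'
from h import *
im,d=read_camera("side"); np.savez("pics/side1.npz",im=im,d=d)
print(bot.observe()["clock"],bot.observe()["ee_pos"])
cv2.imwrite("pics/side1.png",cv2.resize(im[110:290,180:380],None,fx=3.3,fy=3.3,interpolation=cv2.INTER_CUBIC)[:,:,::-1])
E
```

```text
1.275 [0.49446606 0.41126422 0.36865653]
```

View pics/side1.png

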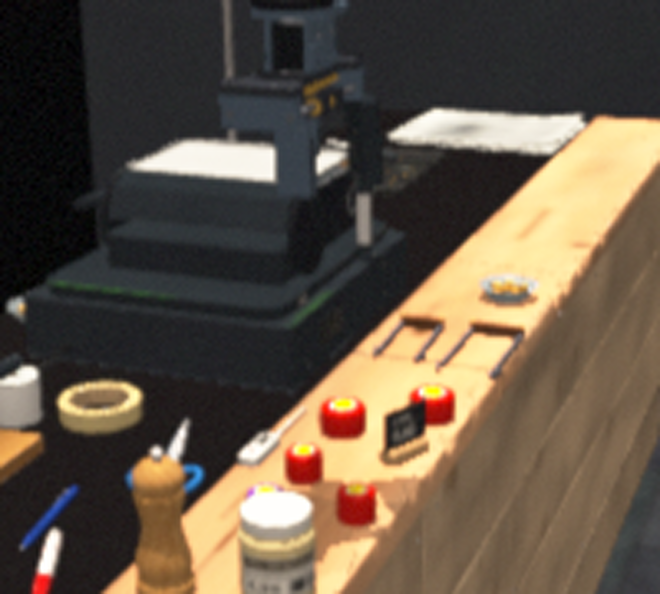

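Side view: narrow guide at crop (375–443, 318–360) and wide guide at (440–522, 325–375), both with wooden stops. The price stand is at (405,435). The dark customer screen on a light pole is at about (365,150–245), partly behind the gripper. I'll measure the guides and the screen more closely.

```bash
python3 - <<'E'
from h import *
s=np.load("pics/side1.npz"); im,d=s["im"],s["d"]
c=cv2.resize(im[200:230,290:345],None,fx=14,fy=14,interpolation=cv2.INTER_CUBIC)
t=np.load("pics/top0.npz")["im"]
c2=cv2.resize(t[198:256,330:358],None,fx=7.2,fy=7.2,interpolation=cv2.INTER_CUBIC)
out=np.zeros((840,800,3),np.uint8)[:600]; 
out=np.zeros((420,980,3),np.uint8); out[:420,:770]=c; out[:418,775:775+c2.shape[1]]=c2
out=cv2.resize(out,(800,343)); cv2.imwrite("pics/guides.png",out[:,:,::-1])
for v in range(138,190,4):
    print(v,[(u,*point("side",u,v,d[v,u]).round(3)) for u in (286,290,294)])
E
```

```text
138 [(286, np.float64(0.468), np.float64(0.334), np.float64(0.447)), (290, np.float64(0.668), np.float64(-0.244), np.float64(0.331)), (294, np.float64(-0.022), np.float64(1.618), np.float64(0.707))]
142 [(286, np.float64(0.686), np.float64(-0.238), np.float64(0.312)), (290, np.float64(0.657), np.float64(-0.212), np.float64(0.319)), (294, np.float64(0.64), np.float64(-0.221), np.float64(0.318))]
146 [(286, np.float64(0.685), np.float64(-0.235), np.float64(0.294)), (290, np.float64(0.655), np.float64(-0.207), np.float64(0.301)), (294, np.float64(0.643), np.float64(-0.227), np.float64(0.298))]
150 [(286, np.float64(0.691), np.float64(-0.25), np.float64(0.271)), (290, np.float64(0.655), np.float64(-0.207), np.float64(0.283)), (294, np.float64(0.64), np.float64(-0.221), np.float64(0.281))]
154 [(286, np.float64(0.69), np.float64(-0.246), np.float64(0.253)), (290, np.float64(0.658), np.float64(-0.215), np.float64(0.262)), (294, np.float64(0.639), np.float64(-0.216), np.float64(0.263))]
158 [(286, np.float64(0.695), np.float64(-0.257), np.float64(0.231)), (290, np.float64(0.655), np.float64
[... 793 characters left out ...]
loat64(-0.243), np.float64(0.157)), (294, np.float64(0.856), np.float64(-0.817), np.float64(-0.01))]
178 [(286, np.float64(0.718), np.float64(-0.315), np.float64(0.113)), (290, np.float64(0.669), np.float64(-0.242), np.float64(0.137)), (294, np.float64(0.679), np.float64(-0.326), np.float64(0.114))]
182 [(286, np.float64(0.698), np.float64(-0.262), np.float64(0.109)), (290, np.float64(0.663), np.float64(-0.226), np.float64(0.122)), (294, np.float64(0.675), np.float64(-0.316), np.float64(0.096))]
186 [(286, np.float64(0.669), np.float64(-0.188), np.float64(0.113)), (290, np.float64(0.668), np.float64(-0.239), np.float64(0.098)), (294, np.float64(0.653), np.float64(-0.255), np.float64(0.095))]
```

View pics/guides.png

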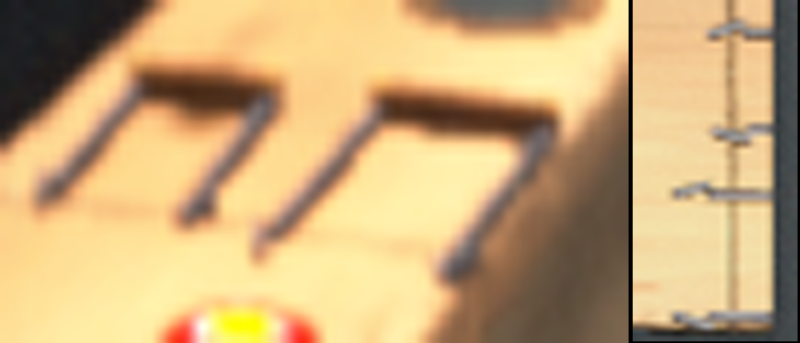

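```bash
python3 - <<'E'
from h import *
S=lambda X,Y:(290+X/11.43-.5,200+Y/11.43-.5)
T=lambda X,Y:(330+(X-632.7)/5.877-.5,198+Y/5.877-.5)
for n,l in dict(narL=[(45,195),(140,85)],narR=[(190,213),(270,95)],wideL=[(260,248),(378,110)],wideR=[(455,268),(548,130)]).items():
    print(n,[onplane("side",*S(*p),.008).round(4)[:2] for p in l])
for n,l in dict(narL=[(710,36),(740,28),(770,33)],narR=[(713,131),(740,138),(770,130)],wideL=[(676,190),(700,187),(725,194),(770,193)],wideR=[(676,318),(700,323),(725,317),(770,317)]).items():
    print(n,"top",[onplane("top",*T(*p),.008).round(4)[:2] for p in l])
# cheese check in side
s=np.load("pics/side1.npz"); im=s["im"]
m=yellow(im)&(np.indices(im.shape[:2])[0]>215); blobs("side",im,m,.036,8)
t=np.load("pics/top0.npz")["im"]; m=yellow(t); m[:190]=0;m[255:]=0; blobs("top",t,m,.036,8)
E
```

```text
narL [array([ 0.5926, -0.0775]), array([ 0.5983, -0.2111])]
narR [array([ 0.5324, -0.078 ]), array([ 0.5431, -0.2173])]
wideL [array([ 0.4954, -0.0518]), array([ 0.4955, -0.2146])]
wideR [array([ 0.4194, -0.0568]), array([ 0.4234, -0.2147])]
narL top [array([ 0.5878, -0.0659]), array([ 0.5928, -0.0839]), array([ 0.5899, -0.1018])]
narR top [array([ 0.5306, -0.0674]), array([ 0.5266, -0.0835]), array([ 0.5315, -0.1014])]
wideL top [array([ 0.4951, -0.0452]), array([ 0.4971, -0.0595]), array([ 0.493 , -0.0743]), array([ 0.4938, -0.1011])]
wideR top [array([ 0.4191, -0.0449]), array([ 0.4163, -0.0591]), array([ 0.42  , -0.0739]), array([ 0.4202, -0.1006])]
side [310.7 228.1] area 12 wh [4 4] xyz [0.4582 0.0889 0.036 ]
side [283.8 231.8] area 8 wh [4 3] xyz [0.5477 0.1604 0.036 ]
side [271.6 246.1] area 11 wh [4 3] xyz [0.5417 0.3003 0.036 ]
side [ 63.4 284. ] area 29 wh [9 6] xyz [1.0476 0.774  0.036 ]
side [ 68.4 293.2] area 81 wh [23 10] xyz [0.989  0.8103 0.036 ]
side [234.7 307.3] area 23 wh [6 6] xyz [0.4846 0.7075 0.036 ]
side [  6.6 316.5] area 90 wh [16 13] xyz [1.0522 0.9613 0.036 ]
side [ 48.4 357.6] area 25 wh [8 6] xyz [0.8016 1.0474 0.036 ]
side [ 49.1 379.1] area 30 wh [5 7] xyz [0.7403 1.0998 0.036 ]
top [274.2 214.7] area 22 wh [5 6] xyz [0.5438 0.1744 0.036 ]
top [205. 216.] area 9 wh [3 3] xyz [0.5374 0.4139 0.036 ]
top [235.8 215.8] area 11 wh [4 4] xyz [0.5389 0.3071 0.036 ]
top [123.1 230.7] area 9 wh [3 6] xyz [0.4842 0.6957 0.036 ]
top [118.6 231.6] area 13 wh [4 4] xyz [0.4808 0.7111 0.036 ]
top [118.5 235.7] area 11 wh [8 4] xyz [0.4666 0.7107 0.036 ]
top [295.1 240.8] area 23 wh [5 6] xyz [0.4543 0.1015 0.036 ]
top [215.1 241.4] area 11 wh [3 4] xyz [0.45   0.3768 0.036 ]
```

Measured, with both views agreeing within about 10 mm and the top view trusted for y:

| Item | Position (m) | Notes |
|---|---|---|
| Wide guide origin | (0.458, -0.131) | yaw about 0 |
| Narrow guide origin | (0.562, -0.139) | yaw about 2° |
| Screen front | x ≈ 0.64 | y -0.21 to -0.30, z > 0.19 |
| large cheeses | (0.455, 0.101), (0.545, 0.174) | |
| small cheeses | (0.538, 0.306), (0.450, 0.375) | |

I'll push with a closed fist, jaws along y, tips above the rails. First is the near large cheese.

>>> carry_out(
  steps=[
    {"xyz":[-0.1,-0.3,-0.3],"twist":[0,0,0]},
    {"xyz":[-0.2,-0.6,-0.6],"twist":[0,0,0]},
    {"xyz":[-0.32,-1,-1],"twist":[0,0,0]},
    {"xyz":[-0.32,-1,-1],"twist":[0,0,0]},
  ],
)

```text
clock: 1.78
ee_pos: [0.4523, 0.2906, 0.2459]
eef_rot: [-0.002, -3.137, 0.004]
wrist_force: [0.5, 0.2, 0.6]
opening: 0.006
```

>>> carry_out(
  steps=[
    {"xyz":[0,-0.3,-0.3],"twist":[0,0,0]},
    {"xyz":[0,-0.7,-0.6],"twist":[0,0,0]},
    {"xyz":[0,-1,-0.9],"twist":[0,0,0]},
    {"xyz":[0,-1.0,-0.9],"twist":[0,0,0]},
  ],
)

```text
clock: 2.28
ee_pos: [0.4542, 0.1716, 0.1393]
eef_rot: [-0.004, -3.138, 0.002]
wrist_force: [-0.4, -0.3, 1.0]
opening: 0.005
```

>>> carry_out(
  steps=[
    {"xyz":[0,-0.19,0],"twist":[0,0,0]},
    {"xyz":[0,-0.19,0],"twist":[0,0,0]},
    {"xyz":[0,-0.19,-0.3],"twist":[0,0,0]},
  ],
)

```text
clock: 2.65
ee_pos: [0.4582, 0.1518, 0.1074]
eef_rot: [0.001, 3.135, 0.003]
wrist_force: [1.2, -0.3, -0.8]
opening: 0.005
```

```bash
python3 - <<'E'
from h import *
im,d=read_camera("top"); np.savez("pics/top2.npz",im=im,d=d)
a=im[185:260,185:365]
s,ds=read_camera("side"); b=s[170:270,230:360]
out=np.vstack([cv2.resize(a,(790,329),interpolation=cv2.INTER_CUBIC)]);
b=cv2.resize(b,(330,254),interpolation=cv2.INTER_CUBIC); c=np.zeros((254,790,3),np.uint8); c[:,:330]=b
cv2.imwrite("pics/p2.png",np.vstack([out,c])[:,:,::-1]); o=bot.observe(); print(o["clock"],o["ee_pos"],o["eef_rot"],o["opening"])
E
```

```text
2.75 [0.4543849  0.15066958 0.10353984] [-6.62755107e-04 -3.13912719e+00  8.29823592e-04] 0.004114990001989788
```

View pics/p2.png

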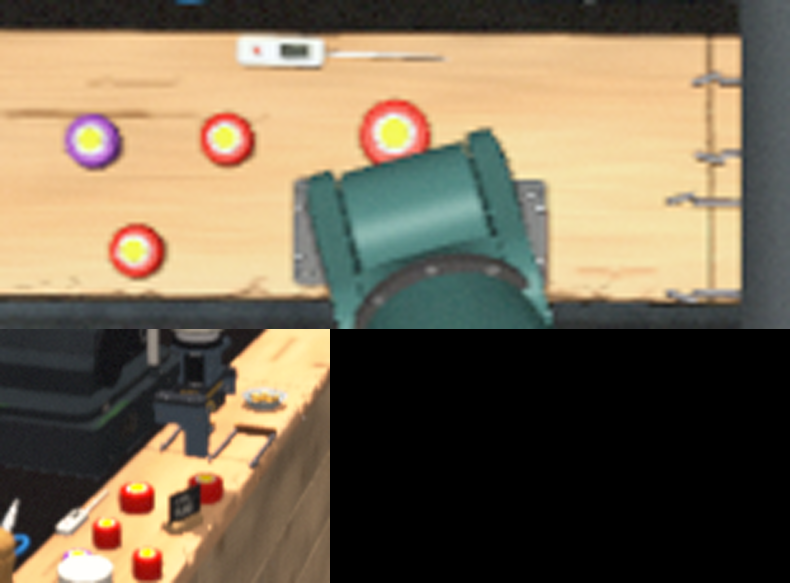

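The fist (side crop (197,435)) is above the gap between the price stand and the near large cheese. The other cheeses are unmoved. Descending and pushing.

>>> carry_out(
  steps=[
    {"xyz":[0,0,-0.25],"twist":[0,0,0]},
    {"xyz":[0,0,-0.5],"twist":[0,0,0]},
    {"xyz":[0,0,-0.64],"twist":[0,0,0]},
    {"xyz":[0,0,-0.645],"twist":[0,0,0]},
    {"xyz":[0,-0.04,-0.645],"twist":[0,0,0]},
    {"xyz":[0,-0.08,-0.645],"twist":[0,0,0]},
    {"xyz":[0,-0.12,-0.645],"twist":[0,0,0]},
    {"xyz":[0,-0.16,-0.645],"twist":[0,0,0]},
  ],
)

```text
clock: 3.75
ee_pos: [0.4555, 0.1301, 0.0279]
eef_rot: [0.002, 3.141, 0.0]
wrist_force: [0.3, 1.3, 0.4]
opening: 0.006
```

>>> carry_out(
  steps=[
    {"xyz":[0,-0.05,0],"twist":[0,0,0]},
    {"xyz":[0,-0.12,0],"twist":[0,0,0]},
    {"xyz":[0,-0.2,0],"twist":[0,0,0]},
    {"xyz":[0,-0.28,0],"twist":[0,0,0]},
    {"xyz":[0.01,-0.36,0],"twist":[0,0,0]},
    {"xyz":[0.01,-0.44,0],"twist":[0,0,0]},
    {"xyz":[0.01,-0.52,0],"twist":[0,0,0]},
    {"xyz":[0.01,-0.6,0],"twist":[0,0,0]},
    {"xyz":[0.02,-0.66,0],"twist":[0,0,0]},
    {"xyz":[0.02,-0.7,0],"twist":[0,0,0]},
  ],
)

```text
clock: 5.0
ee_pos: [0.4577, 0.046, 0.0275]
eef_rot: [0.002, 3.142, -0.0]
wrist_force: [-0.0, 1.1, 0.6]
opening: 0.003
```

```bash
cat > look.py <<'E'
from h import *
import sys
o=bot.observe(); print(o["clock"],o["ee_pos"].round(4),o["wrist_force"].round(1))
for n in ("top","side"):
    im,d=read_camera(n); np.savez(f"pics/last_{n}.npz",im=im,d=d)
    m=cv2.morphologyEx((redmask(im)|yellow(im)).astype(np.uint8),cv2.MORPH_CLOSE,np.ones((3,3)))
    if n=="top": m[:190]=0;m[255:]=0;m[:,:190]=0;blobs(n,im,m,.036,30)
    else: m[:195]=0;m[275:]=0;m[:,:250]=0;m[:,350:]=0;blobs(n,im,m,.02,30)
E
python3 look.py
```

```text
5.0 [0.4577 0.046  0.0275] [-0.   1.1  0.6]
top [274.3 214.2] area 141 wh [16 16] xyz [0.5455 0.1738 0.036 ]
top [236.2 216.2] area 105 wh [12 12] xyz [0.5377 0.3059 0.036 ]
top [215.8 241.6] area 98 wh [12 12] xyz [0.4491 0.3744 0.036 ]
side [320.4 225.4] area 48 wh [10 10] xyz [0.4398 0.0106 0.02  ]
side [283.3 236.5] area 140 wh [14 12] xyz [0.5458 0.1707 0.02  ]
side [271.8 250.6] area 113 wh [11 12] xyz [0.5397 0.3046 0.02  ]
side [287.8 262.6] area 127 wh [12 13] xyz [0.4507 0.3742 0.02  ]
```

```bash
python3 - <<'E'
from h import *
im=np.load("pics/last_side.npz")["im"]; m=redmask(im)|yellow(im)
ys,xs=np.where(m[215:235,305:335]); print("seen cols",xs.min()+305,xs.max()+305,"rows",ys.min()+215,ys.max()+215)
a=np.linspace(0,6.28,60)
for x in (.448,.453,.458,.463):
    P=np.array([proj("side",(x+.029*np.cos(t),.0035+.029*np.sin(t),z)) for t in a for z in (.004,.034)]); print(x,P.min(0).round(1),P.max(0).round(1))
E
```

```text
seen cols 314 323 rows 220 229
0.448 [312.2 218.9] [326.  230.7]
0.453 [311.  218.8] [324.9 230.5]
0.458 [309.9 218.7] [323.7 230.4]
0.463 [308.8 218.5] [322.6 230.2]
```

>>> carry_out(
  steps=[
    {"xyz":[0,-0.05,0],"twist":[0,0,0]},
    {"xyz":[0,-0.12,0],"twist":[0,0,0]},
    {"xyz":[0,-0.2,0],"twist":[0,0,0]},
    {"xyz":[0,-0.28,0],"twist":[0,0,0]},
    {"xyz":[0,-0.36,0],"twist":[0,0,0]},
    {"xyz":[0,-0.44,0],"twist":[0,0,0]},
    {"xyz":[0,-0.52,0],"twist":[0,0,0]},
    {"xyz":[0,-0.6,0],"twist":[0,0,0]},
    {"xyz":[0,-0.68,0],"twist":[0,0,0]},
    {"xyz":[0,-0.76,0],"twist":[0,0,0]},
    {"xyz":[0,-0.82,0],"twist":[0,0,0]},
  ],
)

```text
clock: 6.48
ee_pos: [0.4577, -0.0526, 0.0275]
eef_rot: [0.002, 3.142, -0.0]
wrist_force: [0.0, 1.5, 0.1]
opening: 0.004
```

>>> carry_out(
  steps=[
    {"xyz":[0,-0.05,0],"twist":[0,0,0]},
    {"xyz":[0,-0.12,0],"twist":[0,0,0]},
    {"xyz":[0,-0.2,0],"twist":[0,0,0]},
    {"xyz":[0,-0.28,0],"twist":[0,0,0]},
    {"xyz":[0,-0.35,0],"twist":[0,0,0]},
    {"xyz":[0,-0.41,0],"twist":[0,0,0]},
    {"xyz":[0,-0.46,0],"twist":[0,0,0]},
    {"xyz":[0,-0.5,0],"twist":[0,0,0]},
  ],
)

```text
clock: 7.48
ee_pos: [0.4577, -0.1123, 0.0275]
eef_rot: [0.002, 3.142, -0.0]
wrist_force: [0.9, 0.4, 0.7]
opening: 0.001
```

>>> carry_out(
  steps=[
    {"xyz":[0,0.05,0],"twist":[0,0,0]},
    {"xyz":[0,0.15,0],"twist":[0,0,0]},
    {"xyz":[0,0.2,0.2],"twist":[0,0,0]},
    {"xyz":[0,0.5,0.6],"twist":[0,0,0]},
    {"xyz":[0,1,1],"twist":[0,0,0]},
    {"xyz":[0,1,1],"twist":[0,0,0]},
  ],
)

```text
clock: 8.22
ee_pos: [0.4584, 0.0106, 0.1497]
eef_rot: [-0.003, 3.138, 0.0]
wrist_force: [0.4, -0.3, -0.8]
opening: 0.006
```

```bash
python3 look.py
```

```text
8.225 [0.4584 0.0106 0.1497] [ 0.4 -0.3 -0.8]
top [274.4 214.2] area 141 wh [16 16] xyz [0.5455 0.1738 0.036 ]
top [236.3 216.4] area 115 wh [12 12] xyz [0.537  0.3053 0.036 ]
top [215.8 241.6] area 98 wh [12 12] xyz [0.4491 0.3744 0.036 ]
side [327.5 211.6] area 107 wh [14 10] xyz [ 0.4564 -0.1597  0.02  ]
side [283.3 236.5] area 140 wh [14 12] xyz [0.5458 0.1707 0.02  ]
side [271.8 250.6] area 114 wh [11 12] xyz [0.5394 0.3047 0.02  ]
side [287.8 262.6] area 126 wh [12 13] xyz [0.4505 0.3742 0.02  ]
```

Large cheese 1 sits at about (0.456, -0.16) in the wide guide. Before the diagonal push of the other large cheese I'm checking the thermometer and stand outlines.

```bash
python3 - <<'E'
from h import *
for p in [(238,37),(238,67),(325,40),(325,67),(445,58)]: print("therm",p,onplane("top",185+p[0]/4.4-.5,185+p[1]/4.4-.5,.012)[:2].round(4))
for p in [(300,230),(312,222),(385,268),(372,280)]: print("stand",p,onplane("top",185+p[0]/4.4-.5,185+p[1]/4.4-.5,.016)[:2].round(4))
E
```

```text
therm (238, 37) [0.6225 0.3014]
therm (238, 67) [0.5982 0.3009]
therm (325, 40) [0.6206 0.2315]
therm (325, 67) [0.5988 0.2312]
therm (445, 58) [0.6068 0.1352]
stand (300, 230) [0.4679 0.249 ]
stand (312, 222) [0.4743 0.2396]
stand (385, 268) [0.4385 0.1813]
stand (372, 280) [0.4289 0.1915]
```

>>> carry_out(
  steps=[
    {"xyz":[0.15,0.3,0],"twist":[0,0,-0.1]},
    {"xyz":[0.35,0.65,0],"twist":[0,0,-0.2]},
    {"xyz":[0.5,0.9,0],"twist":[0,0,-0.3]},
  ],
)

```text
clock: 8.7
ee_pos: [0.5179, 0.1166, 0.1458]
eef_rot: [-0.499, -3.1, 0.001]
wrist_force: [-0.2, -0.6, 0.6]
opening: 0.003
```

>>> carry_out(
  steps=[
    {"xyz":[0.15,0.3,0],"twist":[0,0,-0.1]},
    {"xyz":[0.35,0.7,0],"twist":[0,0,-0.145]},
    {"xyz":[0.425,0.88,0],"twist":[0,0,-0.145]},
    {"xyz":[0.425,0.88,0],"twist":[0,0,-0.145]},
    {"xyz":[0.425,0.88,-0.3],"twist":[0,0,-0.145]},
    {"xyz":[0.425,0.88,-0.6],"twist":[0,0,-0.145]},
    {"xyz":[0.425,0.88,-0.85],"twist":[0,0,-0.145]},
    {"xyz":[0.425,0.88,-1],"twist":[0,0,-0.145]},
    {"xyz":[0.425,0.88,-1],"twist":[0,0,-0.145]},
  ],
)

```text
clock: 9.82
ee_pos: [0.5677, 0.2205, 0.0265]
eef_rot: [-0.727, -3.054, 0.002]
wrist_force: [-1.3, -0.6, 0.8]
opening: 0.003
```

```bash
python3 look.py
```

```text
9.825 [0.5677 0.2205 0.0265] [-1.3 -0.6  0.8]
top [234.6 216.8] area 74 wh [10 12] xyz [0.5355 0.3113 0.036 ]
top [215.8 241.7] area 99 wh [12 12] xyz [0.449  0.3742 0.036 ]
side [327.6 211.5] area 108 wh [14 10] xyz [ 0.4562 -0.1598  0.02  ]
side [284.  236.9] area 127 wh [13 12] xyz [0.5416 0.1738 0.02  ]
side [271.5 250.1] area 131 wh [12 13] xyz [0.5421 0.3012 0.02  ]
side [287.8 262.6] area 126 wh [12 13] xyz [0.4505 0.3742 0.02  ]
```

>>> carry_out(
  steps=[
    {"xyz":[-0.02,-0.04,0],"twist":[0,0,0]},
    {"xyz":[-0.04,-0.08,0],"twist":[0,0,0]},
    {"xyz":[-0.06,-0.12,0],"twist":[0,0,0]},
    {"xyz":[-0.09,-0.18,0],"twist":[0,0,0]},
    {"xyz":[-0.13,-0.26,0],"twist":[0,0,0]},
    {"xyz":[-0.17,-0.34,0],"twist":[0,0,0]},
    {"xyz":[-0.21,-0.42,0],"twist":[0,0,0]},
    {"xyz":[-0.25,-0.5,0],"twist":[0,0,0]},
    {"xyz":[-0.29,-0.58,0],"twist":[0,0,0]},
    {"xyz":[-0.33,-0.66,0],"twist":[0,0,0]},
    {"xyz":[-0.37,-0.73,0],"twist":[0,0,0]},
    {"xyz":[-0.39,-0.78,0],"twist":[0,0,0]},
  ],
)

```text
clock: 11.42
ee_pos: [0.5215, 0.1275, 0.0275]
eef_rot: [-0.727, -3.056, 0.0]
wrist_force: [0.2, 0.7, -0.2]
opening: 0.007
```

```bash
python3 look.py
```

```text
11.425 [0.5215 0.1275 0.0275] [ 0.2  0.7 -0.2]
top [236.3 216.3] area 113 wh [12 12] xyz [0.5373 0.3054 0.036 ]
top [215.8 241.6] area 98 wh [12 12] xyz [0.4491 0.3744 0.036 ]
side [327.6 211.6] area 106 wh [14 10] xyz [ 0.4561 -0.1593  0.02  ]
side [301.5 229.9] area 72 wh [12 10] xyz [0.4994 0.0832 0.02  ]
side [271.8 250.6] area 113 wh [11 12] xyz [0.5397 0.3046 0.02  ]
side [287.7 262.6] area 124 wh [12 13] xyz [0.4508 0.3742 0.02  ]
```

>>> carry_out(
  steps=[
    {"xyz":[-0.02,-0.04,0],"twist":[0,0,0]},
    {"xyz":[-0.05,-0.1,0],"twist":[0,0,0]},
    {"xyz":[-0.09,-0.18,0],"twist":[0,0,0]},
    {"xyz":[-0.13,-0.26,0],"twist":[0,0,0]},
    {"xyz":[-0.17,-0.34,0],"twist":[0,0,0]},
    {"xyz":[-0.21,-0.42,0],"twist":[0,0,0]},
    {"xyz":[-0.25,-0.5,0],"twist":[0,0,0]},
    {"xyz":[-0.29,-0.58,0],"twist":[0,0,0]},
    {"xyz":[-0.33,-0.66,0],"twist":[0,0,0]},
    {"xyz":[-0.355,-0.71,0],"twist":[0,0,0]},
    {"xyz":[-0.37,-0.74,0],"twist":[0,0,0]},
  ],
)

```text
clock: 12.9
ee_pos: [0.4773, 0.0389, 0.0276]
eef_rot: [0.727, 3.056, 0.0]
wrist_force: [-0.1, 0.6, -0.6]
opening: 0.005
```

>>> carry_out(
  steps=[
    {"xyz":[0.02,0.04,0],"twist":[0,0,0]},
    {"xyz":[0.08,0.16,0],"twist":[0,0,0]},
    {"xyz":[0.15,0.3,0.2],"twist":[0,0,0.1]},
    {"xyz":[0.05,0.6,0.6],"twist":[0,0,0.25]},
    {"xyz":[-0.1,0.9,0.8],"twist":[0,0,0.4]},
    {"xyz":[-0.16,0.9,0.8],"twist":[0,0,0.445]},
    {"xyz":[-0.16,0.9,0.8],"twist":[0,0,0.445]},
  ],
)

```text
clock: 13.78
ee_pos: [0.4582, 0.1485, 0.1239]
eef_rot: [-0.0, 3.141, 0.0]
wrist_force: [1.1, 0.2, 0.4]
opening: 0.007
```

```bash
python3 look.py
```

```text
13.775 [0.4582 0.1485 0.1239] [1.1 0.2 0.4]
top [236.3 216.3] area 114 wh [12 12] xyz [0.5372 0.3054 0.036 ]
top [324.1 240.3] area 124 wh [16 16] xyz [0.4569 0.0017 0.036 ]
top [215.8 241.6] area 98 wh [12 12] xyz [0.4491 0.3744 0.036 ]
side [327.5 211.6] area 109 wh [14 10] xyz [ 0.4562 -0.1592  0.02  ]
side [316.8 223.9] area 122 wh [13 12] xyz [ 0.4592 -0.      0.02  ]
side [271.8 250.6] area 113 wh [11 12] xyz [0.5397 0.3046 0.02  ]
side [287.8 262.6] area 125 wh [12 13] xyz [0.4506 0.3745 0.02  ]
```

>>> carry_out(
  steps=[
    {"xyz":[0,-0.35,0],"twist":[0,0,0]},
    {"xyz":[0,-0.7,-0.1],"twist":[0,0,0]},
    {"xyz":[0,-0.77,-0.35],"twist":[0,0,0]},
    {"xyz":[0,-0.77,-0.65],"twist":[0,0,0]},
    {"xyz":[0,-0.77,-0.8],"twist":[0,0,0]},
    {"xyz":[0,-0.77,-0.8],"twist":[0,0,0]},
  ],
)

```text
clock: 14.62
ee_pos: [0.4576, 0.0545, 0.0262]
eef_rot: [-0.004, -3.139, 0.0]
wrist_force: [-0.3, 1.0, 0.6]
opening: 0.007
```

>>> carry_out(
  steps=[
    {"xyz":[0,-0.04,0],"twist":[0,0,0]},
    {"xyz":[0,-0.08,0],"twist":[0,0,0]},
    {"xyz":[0,-0.12,0],"twist":[0,0,0]},
    {"xyz":[0,-0.18,0],"twist":[0,0,0]},
    {"xyz":[0,-0.26,0],"twist":[0,0,0]},
    {"xyz":[0,-0.35,0],"twist":[0,0,0]},
    {"xyz":[0,-0.44,0],"twist":[0,0,0]},
    {"xyz":[0,-0.53,0],"twist":[0,0,0]},
    {"xyz":[0,-0.62,0],"twist":[0,0,0]},
    {"xyz":[0,-0.71,0],"twist":[0,0,0]},
    {"xyz":[0,-0.8,0],"twist":[0,0,0]},
    {"xyz":[0,-0.86,0],"twist":[0,0,0]},
  ],
)

```text
clock: 16.12
ee_pos: [0.4582, -0.0491, 0.0275]
eef_rot: [-0.002, -3.142, 0.0]
wrist_force: [-0.2, -0.0, 0.7]
opening: 0.008
```

>>> carry_out(
  steps=[
    {"xyz":[0,-0.04,0],"twist":[0,0,0]},
    {"xyz":[0,-0.07,0],"twist":[0,0,0]},
    {"xyz":[0,0,0],"twist":[0,0,0]},
    {"xyz":[0,0.12,0],"twist":[0,0,0]},
    {"xyz":[0,0.4,0.3],"twist":[0,0,0]},
    {"xyz":[0,0.7,0.7],"twist":[0,0,0]},
    {"xyz":[0,1,1],"twist":[0,0,0]},
    {"xyz":[0,1,1],"twist":[0,0,0]},
  ],
)

```text
clock: 17.12
ee_pos: [0.4595, 0.0744, 0.1501]
eef_rot: [-0.003, 3.137, 0.001]
wrist_force: [-0.7, 0.0, -0.1]
opening: 0.004
```

```bash
python3 look.py
```

```text
17.125 [0.4595 0.0744 0.1501] [-0.7  0.  -0.1]
top [236.3 216.3] area 114 wh [12 12] xyz [0.5372 0.3054 0.036 ]
top [349.7 240. ] area 82 wh [ 9 16] xyz [ 0.4586 -0.086   0.036 ]
top [215.8 241.7] area 99 wh [12 12] xyz [0.449  0.3742 0.036 ]
side [325.6 213.6] area 177 wh [17 14] xyz [ 0.4575 -0.1312  0.02  ]
side [271.8 250.6] area 113 wh [11 12] xyz [0.5397 0.3046 0.02  ]
side [287.7 262.5] area 123 wh [12 13] xyz [0.4511 0.3739 0.02  ]
```

Both large cheeses are in the wide guide, with the second predicted at y ≈ -0.100. Next is the far small cheese at (0.537, 0.3055).

>>> carry_out(
  steps=[
    {"xyz":[0.1,0.33,0],"twist":[0,0,0]},
    {"xyz":[0.2,0.7,0],"twist":[0,0,0.03]},
    {"xyz":[0.3,1,0],"twist":[0,0,0.07]},
  ],
)

```text
clock: 17.6
ee_pos: [0.4938, 0.1923, 0.146]
eef_rot: [0.114, -3.137, 0.001]
wrist_force: [0.8, -0.2, -0.2]
opening: 0.005
```

>>> carry_out(
  steps=[
    {"xyz":[0.1,0.4,0],"twist":[0,0,0]},
    {"xyz":[0.2,0.8,0],"twist":[0,0,0]},
    {"xyz":[0.33,1,0],"twist":[0,0,0]},
  ],
)

```text
clock: 17.98
ee_pos: [0.5334, 0.3128, 0.1456]
eef_rot: [0.114, -3.137, 0.002]
wrist_force: [0.9, -0.9, -0.2]
opening: 0.005
```

>>> carry_out(
  steps=[
    {"xyz":[0,0.33,0],"twist":[0,0,0]},
    {"xyz":[0,0.33,0],"twist":[0,0,0]},
    {"xyz":[0,0.33,-0.3],"twist":[0,0,0]},
    {"xyz":[0,0.33,-0.6],"twist":[0,0,0]},
    {"xyz":[0,0.33,-0.85],"twist":[0,0,0]},
    {"xyz":[0,0.33,-1],"twist":[0,0,0]},
    {"xyz":[0,0.33,-1],"twist":[0,0,0]},
  ],
)

```text
clock: 18.85
ee_pos: [0.5331, 0.3501, 0.026]
eef_rot: [0.112, -3.137, 0.002]
wrist_force: [0.5, 0.7, 1.1]
opening: 0.007
```

```bash
python3 look.py; python3 - <<'E'
from h import *
t=np.load("pics/top0.npz"); d=t["d"]
for n,z,u0,v0 in (("jar",.08,165,237),("mill",.1,153,203)):
    P=np.array([point("top",u,v,d[v,u]) for u in range(u0-16,u0+17) for v in range(v0-14,v0+15)]); P=P[P[:,2]>z*.6]
    print(n,P.min(0).round(3),P.max(0).round(3))
E
```

```text
18.85 [0.5331 0.3501 0.026 ] [0.5 0.7 1.1]
top [349.7 240.2] area 85 wh [ 9 16] xyz [ 0.4579 -0.0862  0.036 ]
side [325.7 213.7] area 174 wh [17 14] xyz [ 0.4567 -0.1308  0.02  ]
side [275.3 250.9] area 36 wh [ 4 11] xyz [0.5262 0.3031 0.02  ]
side [287.6 261.9] area 146 wh [12 13] xyz [0.4529 0.37   0.02  ]
jar [0.382 0.135 0.051] [0.5   0.581 1.682]
mill [0.382 0.135 0.061] [0.594 0.597 1.682]
```

>>> carry_out(
  steps=[
    {"xyz":[0.003,-0.04,0],"twist":[0,0,0]},
    {"xyz":[0.006,-0.08,0],"twist":[0,0,0]},
    {"xyz":[0.009,-0.12,0],"twist":[0,0,0]},
    {"xyz":[0.013,-0.18,0],"twist":[0,0,0]},
    {"xyz":[0.019,-0.27,0],"twist":[0,0,0]},
    {"xyz":[0.026,-0.36,0],"twist":[0,0,0]},
    {"xyz":[0.032,-0.45,0],"twist":[0,0,0]},
    {"xyz":[0.039,-0.54,0],"twist":[0,0,0]},
    {"xyz":[0.045,-0.63,0],"twist":[0,0,0]},
    {"xyz":[0.052,-0.72,0],"twist":[0,0,0]},
    {"xyz":[0.058,-0.81,0],"twist":[0,0,0]},
    {"xyz":[0.065,-0.9,0],"twist":[0,0,0]},
  ],
)

```text
clock: 20.45
ee_pos: [0.5417, 0.2425, 0.0275]
eef_rot: [0.113, -3.14, 0.0]
wrist_force: [-0.3, 1.0, 1.0]
opening: 0.006
```

>>> carry_out(
  steps=[
    {"xyz":[0.006,-0.09,0],"twist":[0,0,0]},
    {"xyz":[0.013,-0.18,0],"twist":[0,0,0]},
    {"xyz":[0.019,-0.27,0],"twist":[0,0,0]},
    {"xyz":[0.026,-0.36,0],"twist":[0,0,0]},
    {"xyz":[0.032,-0.45,0],"twist":[0,0,0]},
    {"xyz":[0.039,-0.54,0],"twist":[0,0,0]},
    {"xyz":[0.045,-0.63,0],"twist":[0,0,0]},
    {"xyz":[0.052,-0.72,0],"twist":[0,0,0]},
    {"xyz":[0.058,-0.81,0],"twist":[0,0,0]},
    {"xyz":[0.065,-0.9,0],"twist":[0,0,0]},
  ],
)

```text
clock: 21.7
ee_pos: [0.5495, 0.1345, 0.0276]
eef_rot: [-0.113, 3.14, -0.0]
wrist_force: [-0.4, -0.2, 0.4]
opening: -0.0
```

```bash
python3 look.py
```

```text
21.7 [0.5495 0.1345 0.0276] [-0.4 -0.2  0.4]
top [349.7 240. ] area 83 wh [ 9 16] xyz [ 0.4587 -0.0859  0.036 ]
top [215.8 241.7] area 99 wh [12 12] xyz [0.449  0.3742 0.036 ]
side [325.7 213.7] area 174 wh [17 14] xyz [ 0.4567 -0.1308  0.02  ]
side [287.8 262.6] area 126 wh [12 13] xyz [0.4505 0.3742 0.02  ]
```

>>> carry_out(
  steps=[
    {"xyz":[0.006,-0.09,0],"twist":[0,0,0]},
    {"xyz":[0.013,-0.18,0],"twist":[0,0,0]},
    {"xyz":[0.019,-0.27,0],"twist":[0,0,0]},
    {"xyz":[0.026,-0.36,0],"twist":[0,0,0]},
    {"xyz":[0.032,-0.45,0],"twist":[0,0,0]},
    {"xyz":[0.039,-0.54,0],"twist":[0,0,0]},
    {"xyz":[0.045,-0.63,0],"twist":[0,0,0]},
    {"xyz":[0.05,-0.7,0],"twist":[0,0,0]},
    {"xyz":[0.055,-0.75,0],"twist":[0,0,0]},
    {"xyz":[0.058,-0.78,0],"twist":[0,0,0]},
  ],
)

```text
clock: 23.05
ee_pos: [0.5565, 0.0413, 0.0275]
eef_rot: [-0.113, 3.14, -0.0]
wrist_force: [0.4, 0.9, -0.0]
opening: 0.003
```

>>> carry_out(
  steps=[
    {"xyz":[0,0.06,0],"twist":[0,0,0]},
    {"xyz":[0,0.3,0.2],"twist":[0,0,0]},
    {"xyz":[0,0.65,0.6],"twist":[0,0,0]},
    {"xyz":[0,1,1],"twist":[0,0,-0.035]},
    {"xyz":[0,1,1],"twist":[0,0,-0.035]},
  ],
)

```text
clock: 23.68
ee_pos: [0.5581, 0.1649, 0.1512]
eef_rot: [-0.06, 3.135, 0.002]
wrist_force: [-0.0, 0.0, -0.6]
opening: 0.006
```

```bash
python3 look.py
```

```text
23.675 [0.5581 0.1649 0.1512] [-0.   0.  -0.6]
top [322.  210.7] area 109 wh [11 12] xyz [0.5591 0.0092 0.036 ]
top [349.6 239.8] area 79 wh [ 9 16] xyz [ 0.4593 -0.0856  0.036 ]
top [215.8 241.6] area 98 wh [12 12] xyz [0.4491 0.3744 0.036 ]
side [325.6 213.6] area 177 wh [17 14] xyz [ 0.4572 -0.1312  0.02  ]
side [293.8 221.1] area 78 wh [ 9 11] xyz [0.5623 0.0018 0.02  ]
side [287.8 262.6] area 125 wh [12 13] xyz [0.4506 0.3745 0.02  ]
```

Small cheese 0 is at about (0.559, 0.007), lined up with the narrow guide. Before pushing it in I'm checking the wrist's extent against the screen.

```bash
python3 - <<'E'
from h import *
def green(im):
    h=cv2.cvtColor(im,cv2.COLOR_RGB2HSV); return (h[...,0]>75)&(h[...,0]<98)&(h[...,1]>110)
def pts(n,im,d,m):
    v,u=np.where(m&(d>0)); c=calibration(n); dd=d[v,u]
    q=np.stack([(u-c["cx"])/c["fx"],-(v-c["cy"])/c["fy"],-np.ones(len(u))],1)*dd[:,None]
    return c["eye"]+R.from_rotvec(c["attitude"]).apply(q)
tcp=np.array([.4544,.1507,.1035])
t=np.load("pics/top2.npz"); P=pts("top",t["im"],t["d"],green(t["im"]))-tcp
for a,b in ((0,.15),(.15,.25),(.25,.35),(.35,.5)):
    k=(P[:,2]>a)&(P[:,2]<b)&(P[:,0]>-.05); 
    if k.sum(): print(a,b,k.sum(),P[k].min(0).round(3),P[k].max(0).round(3))
tcp=np.array([.2535,.6521,.2244]); s=np.load("pics/side0.npz"); P=pts("side",s["im"],s["d"],green(s["im"]))-tcp
k=(abs(P[:,0])<.12)&(abs(P[:,1])<.12); print("side green z lo/hi pct",np.percentile(P[k,2],[0,2,10,50,98]).round(3))
# screen now from last side view
s=np.load("pics/last_side.npz"); im,d=s["im"],s["d"]
Q=pts("side",im,d,np.ones(d.shape,bool)); k=(Q[:,0]>.58)&(Q[:,0]<.68)&(Q[:,1]<-.15)&(Q[:,1]>-.35)&(Q[:,2]>.12)&(Q[:,2]<.36)
for a in np.arange(.12,.36,.03):
    z=k&(Q[:,2]>a)&(Q[:,2]<a+.03)
    if z.sum()>2: print("scr z",a.round(2),z.sum(),Q[z].min(0).round(3),Q[z].max(0).round(3))
E
```

```text
0 0.15 3 [ 0.232 -0.216  0.032] [ 0.232 -0.205  0.116]
0.15 0.25 1 [0.016 0.05  0.235] [0.016 0.05  0.235]
0.25 0.35 2 [-0.029  0.037  0.295] [0.004 0.044 0.323]
0.35 0.5 4 [-0.049 -0.049  0.405] [-0.046  0.002  0.407]
side green z lo/hi pct [0.234 0.238 0.253 0.307 0.344]
scr z 0.18 9 [ 0.638 -0.25   0.184] [ 0.664 -0.214  0.208]
scr z 0.21 19 [ 0.635 -0.231  0.21 ] [ 0.649 -0.203  0.239]
scr z 0.24 35 [ 0.637 -0.235  0.242] [ 0.664 -0.204  0.269]
scr z 0.27 28 [ 0.636 -0.229  0.27 ] [ 0.656 -0.205  0.299]
scr z 0.3 4 [ 0.638 -0.222  0.301] [ 0.647 -0.212  0.309]
```

```bash
python3 - <<'E'
from h import *
tcp=np.array([.4544,.1507,.1035]); t=np.load("pics/top2.npz"); d=t["d"]
v,u=np.mgrid[190:330,200:350]; v=v.ravel();u=u.ravel(); c=calibration("top"); dd=d[v,u]
q=np.stack([(u-c["cx"])/c["fx"],-(v-c["cy"])/c["fy"],-np.ones(len(u))],1)*dd[:,None]
P=c["eye"]+R.from_rotvec(c["attitude"]).apply(q)-tcp
for a,b in ((.03,.12),(.12,.2),(.2,.3),(.3,.36),(.36,.42),(.42,.55)):
    k=(P[:,2]>a)&(P[:,2]<b)&(dd>0)&(abs(P[:,0])<.2)&(abs(P[:,1])<.2)
    if k.sum(): print(a,b,k.sum(),np.percentile(P[k],2,axis=0).round(3),np.percentile(P[k],98,axis=0).round(3))
E
```

```text
0.03 0.12 202 [-0.034 -0.085  0.108] [0.037 0.09  0.119]
0.12 0.2 12 [-0.022 -0.083  0.12 ] [0.031 0.089 0.124]
0.2 0.3 423 [-0.025 -0.058  0.256] [0.053 0.066 0.3  ]
0.3 0.36 711 [-0.038 -0.056  0.3  ] [0.034 0.059 0.359]
0.36 0.42 734 [-0.089 -0.073  0.361] [-0.017  0.044  0.418]
0.42 0.55 2208 [-0.168 -0.104  0.424] [-0.058  0.027  0.548]
```

The wrist stays within about 70 mm of the TCP axis, and the screen corner will be about 109 mm away, so it is clear. Pushing small cheese 0 in.

>>> carry_out(
  steps=[
    {"xyz":[0.005,-0.4,0],"twist":[0,0,0]},
    {"xyz":[0.012,-0.8,-0.05],"twist":[0,0,0]},
    {"xyz":[0.012,-0.9,-0.3],"twist":[0,0,0]},
    {"xyz":[0.012,-0.9,-0.65],"twist":[0,0,0]},
    {"xyz":[0.012,-0.9,-0.9],"twist":[0,0,0]},
    {"xyz":[0.012,-0.9,-1],"twist":[0,0,0]},
    {"xyz":[0.012,-0.9,-1],"twist":[0,0,0]},
  ],
)

```text
clock: 24.65
ee_pos: [0.5571, 0.0533, 0.0266]
eef_rot: [0.055, -3.139, 0.0]
wrist_force: [-0.2, -0.4, 0.9]
opening: 0.004
```

>>> carry_out(
  steps=[
    {"xyz":[0,-0.04,0],"twist":[0,0,0]},
    {"xyz":[0,-0.08,0],"twist":[0,0,0]},
    {"xyz":[0,-0.12,0],"twist":[0,0,0]},
    {"xyz":[0,-0.18,0],"twist":[0,0,0]},
    {"xyz":[0.005,-0.26,0],"twist":[0,0,0]},
    {"xyz":[0.008,-0.35,0],"twist":[0,0,0]},
    {"xyz":[0.01,-0.44,0],"twist":[0,0,0]},
    {"xyz":[0.013,-0.53,0],"twist":[0,0,0]},
    {"xyz":[0.016,-0.62,0],"twist":[0,0,0]},
    {"xyz":[0.019,-0.71,0],"twist":[0,0,0]},
    {"xyz":[0.022,-0.77,0],"twist":[0,0,0]},
    {"xyz":[0.024,-0.8,0],"twist":[0,0,0]},
  ],
)

```text
clock: 26.15
ee_pos: [0.5607, -0.0428, 0.0275]
eef_rot: [0.055, -3.141, 0.0]
wrist_force: [-0.5, 0.4, 0.7]
opening: 0.007
```

```bash
python3 look.py; python3 - <<'E'
from h import *
s=np.load("pics/last_side.npz")["im"]
cv2.imwrite("pics/s5.png",cv2.resize(s[130:260,250:350],None,fx=4.5,fy=4.5,interpolation=cv2.INTER_CUBIC)[:,:,::-1])
E
```

```text
26.15 [ 0.5607 -0.0428  0.0275] [-0.5  0.4  0.7]
top [215.8 241.6] area 98 wh [12 12] xyz [0.4491 0.3744 0.036 ]
side [325.4 213.9] area 184 wh [18 15] xyz [ 0.4572 -0.1278  0.02  ]
side [287.8 262.6] area 126 wh [12 13] xyz [0.4505 0.3742 0.02  ]
```

View pics/s5.png

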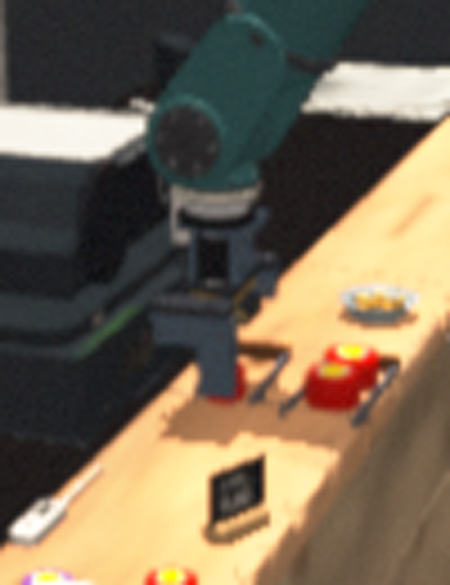

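The fist is behind the small cheese (crop (228,380)) as it enters the narrow guide. Both large cheeses are one behind the other in the wide guide at (350,370). Continuing.

>>> carry_out(
  steps=[
    {"xyz":[0.002,-0.05,0],"twist":[0,0,0]},
    {"xyz":[0.004,-0.12,0],"twist":[0,0,0]},
    {"xyz":[0.006,-0.2,0],"twist":[0,0,0]},
    {"xyz":[0.009,-0.28,0],"twist":[0,0,0]},
    {"xyz":[0.011,-0.36,0],"twist":[0,0,0]},
    {"xyz":[0.014,-0.44,0],"twist":[0,0,0]},
    {"xyz":[0.016,-0.52,0],"twist":[0,0,0]},
    {"xyz":[0.018,-0.58,0],"twist":[0,0,0]},
    {"xyz":[0.02,-0.62,0],"twist":[0,0,0]},
    {"xyz":[0.02,-0.65,0],"twist":[0,0,0]},
  ],
)

```text
clock: 27.5
ee_pos: [0.5631, -0.1206, 0.0275]
eef_rot: [0.056, -3.141, 0.0]
wrist_force: [-0.6, 1.2, -0.8]
opening: 0.005
```

>>> carry_out(
  steps=[
    {"xyz":[0,0.06,0],"twist":[0,0,0]},
    {"xyz":[0,0.2,0.1],"twist":[0,0,0]},
    {"xyz":[0,0.5,0.5],"twist":[0,0,0]},
    {"xyz":[-0.1,0.9,1],"twist":[0,0,0]},
    {"xyz":[-0.2,1,1],"twist":[0,0,0]},
    {"xyz":[-0.2,1,1],"twist":[0,0,0]},
  ],
)

```text
clock: 28.25
ee_pos: [0.5388, 0.0018, 0.1493]
eef_rot: [-0.06, 3.139, -0.0]
wrist_force: [0.6, -0.4, -0.2]
opening: 0.004
```

```bash
python3 look.py
```

```text
28.25 [0.5388 0.0018 0.1493] [ 0.6 -0.4 -0.2]
top [215.8 241.6] area 98 wh [12 12] xyz [0.4491 0.3744 0.036 ]
side [304.7 208.5] area 74 wh [10 10] xyz [ 0.5677 -0.1633  0.02  ]
side [325.6 213.8] area 181 wh [17 15] xyz [ 0.4569 -0.1292  0.02  ]
side [287.8 262.6] area 126 wh [12 13] xyz [0.4505 0.3742 0.02  ]
```

Small cheese 0 is at about (0.565, -0.16) in the narrow guide. The last small cheese goes in two legs, first diagonally past the price stand and then along the narrow line.

>>> carry_out(
  steps=[
    {"xyz":[-0.08,0.28,0],"twist":[0,0,0.07]},
    {"xyz":[-0.16,0.58,0],"twist":[0,0,0.145]},
    {"xyz":[-0.244,0.858,0],"twist":[0,0,0.145]},
  ],
)

```text
clock: 28.72
ee_pos: [0.5096, 0.1032, 0.1469]
eef_rot: [0.294, -3.127, 0.0]
wrist_force: [-0.3, -0.9, 0.3]
opening: 0.005
```

>>> carry_out(
  steps=[
    {"xyz":[-0.08,0.28,0],"twist":[0,0,0.07]},
    {"xyz":[-0.16,0.58,0],"twist":[0,0,0.145]},
    {"xyz":[-0.244,0.858,0],"twist":[0,0,0.145]},
  ],
)

```text
clock: 29.1
ee_pos: [0.4804, 0.2063, 0.1469]
eef_rot: [0.531, -3.095, 0.0]
wrist_force: [-0.4, -0.0, -0.3]
opening: 0.005
```

>>> carry_out(
  steps=[
    {"xyz":[-0.08,0.28,0],"twist":[0,0,0.07]},
    {"xyz":[-0.16,0.58,0],"twist":[0,0,0.146]},
    {"xyz":[-0.244,0.858,0],"twist":[0,0,0.146]},
  ],
)

```text
clock: 29.48
ee_pos: [0.4511, 0.3093, 0.1468]
eef_rot: [0.766, -3.046, 0.001]
wrist_force: [1.0, 0.1, -0.1]
opening: 0.003
```

>>> carry_out(
  steps=[
    {"xyz":[-0.08,0.28,0],"twist":[0,0,0.07]},
    {"xyz":[-0.16,0.58,0],"twist":[0,0,0.146]},
    {"xyz":[-0.244,0.858,0],"twist":[0,0,0.146]},
    {"xyz":[-0.244,0.858,0],"twist":[0,0,0.146]},
  ],
)

```text
clock: 29.98
ee_pos: [0.4218, 0.4128, 0.1468]
eef_rot: [0.997, -2.978, 0.0]
wrist_force: [0.2, -0.8, -1.3]
opening: 0.005
```

```bash
python3 look.py; python3 -c "
from rig import bot;print(bot.observe()['eef_rot'])"
```

```text
29.975 [0.4218 0.4128 0.1468] [ 0.2 -0.8 -1.3]
top [349.7 240. ] area 82 wh [ 9 16] xyz [ 0.4586 -0.086   0.036 ]
side [325.6 213.6] area 176 wh [17 14] xyz [ 0.4573 -0.1309  0.02  ]
side [287.6 262.9] area 132 wh [12 13] xyz [0.4504 0.3768 0.02  ]
[ 9.95308900e-01 -2.97855328e+00  9.98717556e-04]
```

>>> carry_out(
  steps=[
    {"xyz":[0,0,-0.3],"twist":[0,0,0]},
    {"xyz":[0,0,-0.65],"twist":[0,0,0]},
    {"xyz":[0,0,-0.9],"twist":[0,0,0]},
    {"xyz":[0,0,-1],"twist":[0,0,0]},
    {"xyz":[0,0,-1],"twist":[0,0,0]},
    {"xyz":[0.025,-0.033,-1],"twist":[0,0,0]},
    {"xyz":[0.05,-0.067,-1],"twist":[0,0,0]},
    {"xyz":[0.075,-0.1,-1],"twist":[0,0,0]},
    {"xyz":[0.1,-0.133,-1],"twist":[0,0,0]},
  ],
)

```text
clock: 31.2
ee_pos: [0.4344, 0.3954, 0.0279]
eef_rot: [-0.995, 2.979, 0.0]
wrist_force: [-0.3, 1.3, 0.1]
opening: 0.007
```

>>> carry_out(
  steps=[
    {"xyz":[0.05,-0.067,0],"twist":[0,0,0]},
    {"xyz":[0.1,-0.133,0],"twist":[0,0,0]},
    {"xyz":[0.15,-0.2,0],"twist":[0,0,0]},
    {"xyz":[0.2,-0.266,0],"twist":[0,0,0]},
    {"xyz":[0.26,-0.346,0],"twist":[0,0,0]},
    {"xyz":[0.32,-0.426,0],"twist":[0,0,0]},
    {"xyz":[0.38,-0.506,0],"twist":[0,0,0]},
    {"xyz":[0.44,-0.586,0],"twist":[0,0,0]},
    {"xyz":[0.5,-0.666,0],"twist":[0,0,0]},
    {"xyz":[0.56,-0.746,0],"twist":[0,0,0]},
    {"xyz":[0.62,-0.826,0],"twist":[0,0,0]},
    {"xyz":[0.68,-0.906,0],"twist":[0,0,0]},
  ],
)

```text
clock: 32.7
ee_pos: [0.5161, 0.2861, 0.0275]
eef_rot: [0.996, -2.98, 0.0]
wrist_force: [-0.1, 0.0, -0.7]
opening: 0.007
```

>>> carry_out(
  steps=[
    {"xyz":[0.03,-0.04,0],"twist":[0,0,0]},
    {"xyz":[0.05,-0.067,0],"twist":[0,0,0]},
    {"xyz":[0.03,-0.03,0],"twist":[0,0,0]},
    {"xyz":[-0.05,0.08,0],"twist":[0,0,0]},
    {"xyz":[-0.1,0.4,0.5],"twist":[0,0,-0.15]},
    {"xyz":[-0.1,0.7,1],"twist":[0,0,-0.3]},
    {"xyz":[0,0.9,1],"twist":[0,0,-0.45]},
    {"xyz":[0,0.9,1],"twist":[0,0,-0.565]},
    {"xyz":[0,0.9,1],"twist":[0,0,-0.565]},
  ],
)

```text
clock: 33.83
ee_pos: [0.5146, 0.3958, 0.1474]
eef_rot: [0.087, -3.14, 0.0]
wrist_force: [-0.7, 0.4, 0.2]
opening: 0.005
```

```bash
python3 look.py; python3 -c "
from rig import bot;print(bot.observe()['eef_rot'])"
```

```text
33.825 [0.5146 0.3958 0.1474] [-0.7  0.4  0.2]
top [251.9 215.1] area 97 wh [12 12] xyz [0.5417 0.2515 0.036 ]
top [349.7 240.1] area 82 wh [ 9 16] xyz [ 0.4584 -0.086   0.036 ]
side [304.7 208.6] area 75 wh [10 10] xyz [ 0.5672 -0.1626  0.02  ]
side [325.7 213.7] area 173 wh [17 14] xyz [ 0.4568 -0.1304  0.02  ]
side [276.4 244.4] area 106 wh [11 12] xyz [0.5439 0.2492 0.02  ]
[ 8.90041428e-02 -3.13961164e+00  7.80407343e-04]
```

>>> carry_out(
  steps=[
    {"xyz":[0.1,-0.4,0],"twist":[0,0,0.01]},
    {"xyz":[0.198,-0.8,0],"twist":[0,0,0.01]},
    {"xyz":[0.198,-0.82,-0.3],"twist":[0,0,0.01]},
    {"xyz":[0.198,-0.82,-0.65],"twist":[0,0,0.01]},
    {"xyz":[0.198,-0.82,-0.9],"twist":[0,0,0.01]},
    {"xyz":[0.198,-0.82,-1],"twist":[0,0,0.01]},
    {"xyz":[0.198,-0.82,-1],"twist":[0,0,0.01]},
  ],
)

```text
clock: 34.8
ee_pos: [0.5391, 0.2963, 0.0272]
eef_rot: [0.101, -3.139, 0.001]
wrist_force: [-0.2, 0.0, 0.3]
opening: 0.003
```

>>> carry_out(
  steps=[
    {"xyz":[0.003,-0.04,0],"twist":[0,0,0]},
    {"xyz":[0.006,-0.08,0],"twist":[0,0,0]},
    {"xyz":[0.009,-0.12,0],"twist":[0,0,0]},
    {"xyz":[0.013,-0.18,0],"twist":[0,0,0]},
    {"xyz":[0.019,-0.27,0],"twist":[0,0,0]},
    {"xyz":[0.025,-0.36,0],"twist":[0,0,0]},
    {"xyz":[0.031,-0.45,0],"twist":[0,0,0]},
    {"xyz":[0.037,-0.54,0],"twist":[0,0,0]},
    {"xyz":[0.043,-0.63,0],"twist":[0,0,0]},
    {"xyz":[0.049,-0.72,0],"twist":[0,0,0]},
    {"xyz":[0.055,-0.81,0],"twist":[0,0,0]},
    {"xyz":[0.061,-0.9,0],"twist":[0,0,0]},
  ],
)

```text
clock: 36.3
ee_pos: [0.5468, 0.1877, 0.0275]
eef_rot: [-0.1, 3.14, -0.0]
wrist_force: [0.2, 2.1, 0.9]
opening: 0.003
```

>>> carry_out(
  steps=[
    {"xyz":[0.006,-0.09,0],"twist":[0,0,0]},
    {"xyz":[0.013,-0.18,0],"twist":[0,0,0]},
    {"xyz":[0.019,-0.27,0],"twist":[0,0,0]},
    {"xyz":[0.025,-0.36,0],"twist":[0,0,0]},
    {"xyz":[0.031,-0.45,0],"twist":[0,0,0]},
    {"xyz":[0.037,-0.54,0],"twist":[0,0,0]},
    {"xyz":[0.043,-0.63,0],"twist":[0,0,0]},
    {"xyz":[0.049,-0.72,0],"twist":[0,0,0]},
    {"xyz":[0.055,-0.81,0],"twist":[0,0,0]},
    {"xyz":[0.061,-0.9,0],"twist":[0,0,0]},
  ],
)

```text
clock: 37.55
ee_pos: [0.5541, 0.0797, 0.0275]
eef_rot: [-0.1, 3.14, 0.0]
wrist_force: [0.0, 0.7, 1.4]
opening: 0.004
```

>>> carry_out(
  steps=[
    {"xyz":[0.006,-0.09,0],"twist":[0,0,0]},
    {"xyz":[0.013,-0.18,0],"twist":[0,0,0]},
    {"xyz":[0.019,-0.26,0],"twist":[0,0,0]},
    {"xyz":[0.024,-0.33,0],"twist":[0,0,0]},
    {"xyz":[0.024,-0.28,0],"twist":[0,0,0]},
    {"xyz":[0.02,0,0.2],"twist":[0,0,0]},
    {"xyz":[0.02,0.3,0.6],"twist":[0,0,0]},
    {"xyz":[0.02,0.67,1],"twist":[0,0,-0.03]},
    {"xyz":[0.02,0.67,1],"twist":[0,0,-0.03]},
  ],
)

```text
clock: 38.67
ee_pos: [0.5581, 0.1639, 0.151]
eef_rot: [-0.055, 3.136, 0.002]
wrist_force: [0.8, 0.1, -0.9]
opening: 0.002
```

```bash
python3 look.py
```

```text
38.675 [0.5581 0.1639 0.151 ] [ 0.8  0.1 -0.9]
top [322.8 211.2] area 96 wh [12 12] xyz [0.5574 0.0063 0.036 ]
top [349.6 239.9] area 78 wh [ 9 16] xyz [ 0.459  -0.0857  0.036 ]
side [304.7 208.6] area 75 wh [10 10] xyz [ 0.5674 -0.1626  0.02  ]
side [325.7 213.7] area 174 wh [17 14] xyz [ 0.4567 -0.1308  0.02  ]
side [294.  220.9] area 76 wh [ 9 10] xyz [5.62e-01 1.00e-04 2.00e-02]
```

>>> carry_out(
  steps=[
    {"xyz":[0.005,-0.4,0],"twist":[0,0,0]},
    {"xyz":[0.012,-0.8,-0.05],"twist":[0,0,0]},
    {"xyz":[0.012,-0.9,-0.3],"twist":[0,0,0]},
    {"xyz":[0.012,-0.9,-0.65],"twist":[0,0,0]},
    {"xyz":[0.012,-0.9,-0.9],"twist":[0,0,0]},
    {"xyz":[0.012,-0.9,-1],"twist":[0,0,0]},
    {"xyz":[0.012,-0.9,-1],"twist":[0,0,0]},
  ],
)

```text
clock: 39.65
ee_pos: [0.557, 0.0524, 0.0266]
eef_rot: [0.05, -3.139, 0.0]
wrist_force: [-0.0, 0.4, -0.1]
opening: 0.007
```

>>> carry_out(
  steps=[
    {"xyz":[0,-0.04,0],"twist":[0,0,0]},
    {"xyz":[0,-0.08,0],"twist":[0,0,0]},
    {"xyz":[0,-0.12,0],"twist":[0,0,0]},
    {"xyz":[0,-0.18,0],"twist":[0,0,0]},
    {"xyz":[0.005,-0.26,0],"twist":[0,0,0]},
    {"xyz":[0.008,-0.35,0],"twist":[0,0,0]},
    {"xyz":[0.01,-0.44,0],"twist":[0,0,0]},
    {"xyz":[0.013,-0.53,0],"twist":[0,0,0]},
    {"xyz":[0.016,-0.62,0],"twist":[0,0,0]},
    {"xyz":[0.019,-0.71,0],"twist":[0,0,0]},
    {"xyz":[0.022,-0.79,0],"twist":[0,0,0]},
    {"xyz":[0.024,-0.86,0],"twist":[0,0,0]},
  ],
)

```text
clock: 41.15
ee_pos: [0.5608, -0.051, 0.0275]
eef_rot: [0.051, -3.141, 0.0]
wrist_force: [-0.5, 0.6, 0.3]
opening: 0.003
```

>>> carry_out(
  steps=[
    {"xyz":[0.003,-0.06,0],"twist":[0,0,0]},
    {"xyz":[0.005,-0.11,0],"twist":[0,0,0]},
    {"xyz":[0.006,-0.15,0],"twist":[0,0,0]},
    {"xyz":[0.007,-0.18,0],"twist":[0,0,0]},
    {"xyz":[0.007,-0.14,0],"twist":[0,0,0]},
    {"xyz":[0.007,0.05,0.1],"twist":[0,0,0]},
    {"xyz":[0,0.4,0.5],"twist":[0,0,0]},
    {"xyz":[0,0.8,0.9],"twist":[0,0,0]},
    {"xyz":[0,1,1],"twist":[0,0,0]},
  ],
)

```text
clock: 42.28
ee_pos: [0.5615, 0.0718, 0.1502]
eef_rot: [-0.052, 3.138, 0.0]
wrist_force: [0.3, 0.4, -0.2]
opening: 0.005
```

>>> carry_out(
  steps=[
    {"xyz":[0,0.5,0.5],"twist":[0,0,0]},
    {"xyz":[0,1,1],"twist":[0,0,0]},
    {"xyz":[0,1,1],"twist":[0,0,0]},
    {"xyz":[0,1,1],"twist":[0,0,0]},
  ],
)

```text
clock: 42.78
ee_pos: [0.5615, 0.192, 0.2701]
eef_rot: [-0.055, 3.137, 0.002]
wrist_force: [0.4, -0.3, -1.0]
opening: 0.005
```

```bash
python3 look.py; python3 - <<'E'
from h import *
s=np.load("pics/last_side.npz")["im"]; t=np.load("pics/last_top.npz")["im"]
a=cv2.resize(s[195:260,255:345],None,fx=7,fy=7,interpolation=cv2.INTER_CUBIC)
b=cv2.resize(t[185:260,190:365],(630,140),interpolation=cv2.INTER_CUBIC)
cv2.imwrite("pics/fin.png",np.vstack([a,b])[:,:,::-1])
E
```

```text
42.775 [0.5615 0.192  0.2701] [ 0.4 -0.3 -1. ]
top [350.8 210.6] area 31 wh [ 5 11] xyz [ 0.5601 -0.0905  0.036 ]
top [349.7 240.1] area 81 wh [ 9 16] xyz [ 0.4584 -0.0861  0.036 ]
side [303.3 210.4] area 116 wh [12 13] xyz [ 0.5657 -0.1377  0.02  ]
side [325.6 213.6] area 177 wh [17 14] xyz [ 0.4572 -0.1312  0.02  ]
```

View pics/fin.png

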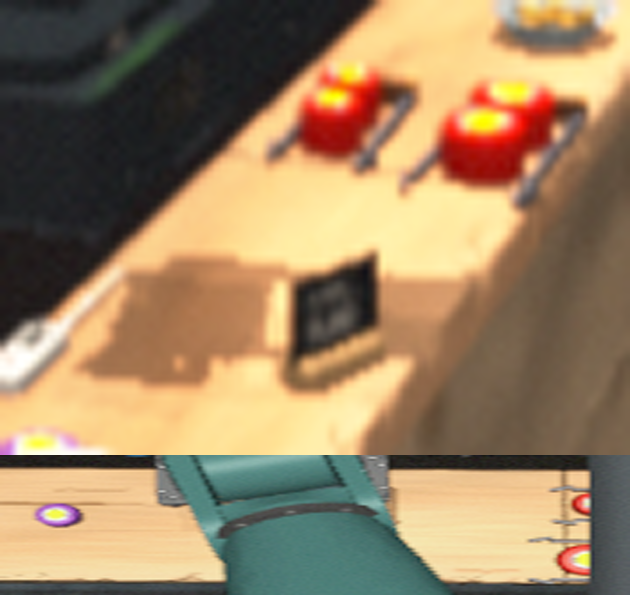

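The final view shows two small cheeses in the narrow guide at (342,105) and two large ones in the wide guide at (498,130), all upright. Their rear edges are about 18 mm (small) and 29 mm (large) inside the flare tips. The stand, thermometer and purple look-alike are undisturbed. Handing in.

```bash
python3 -c "
from rig import bot; print(bot.close_job(), bot.observe()['clock'])"
```

```text
the job is handed in; nothing more can be done
the job is handed in; nothing more can be done
```

I pushed all four red cheeses along the counter with closed fingers held above the rails. Both large ones are in the wide guide and both small ones in the narrow guide. I handed the job in at about 43 s of the 72 s allowed; no verdict is reported.

**Last checks:** these are estimates in each guide's own frame, from the final top and side views and the fingers' stopping positions. All are inside the limits.

| Cheese | y along its guide (m) | Allowed y (m) |
|---|---|---|
| Large, near the stop | about +0.026 | -0.061 to 0.042 |
| Large, behind it | about -0.03 | -0.061 to 0.042 |
| Small, near the stop | about +0.02 | -0.054 to 0.035 |
| Small, behind it | about -0.03 | -0.054 to 0.035 |

- **Centring:** all four sit within a few millimetres of their centre lines, and all stand flat.
- **Forces:** wrist force readings at the end of each move stayed around 2 N or less.
- **Bystanders:** the price stand, the thermometer and the purple look-alike look unmoved in the last picture. The dish looks in place but only its edge was in view. I did not re-measure the jar or the mill, but my path kept clear of them.

**Disagreements:** the side view put the guide openings 7–12 mm deeper than the top view. I trusted the top view and chose targets that fit either reading. A column hides the far parts of the guides from above, so the front cheese in each guide was checked only from the side. The two views of those cheeses also overlapped in the last picture.

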